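# Battery on, filler cap snapped down and held on the balcony pump

## Robot

A 6-joint arm with a two-finger parallel gripper is mounted at the origin on the work surface. World frame = base frame: x ahead of the robot, y to its left, z up, the work surface at z = 0. Lengths are in mm, angles in rad, forces in N, time in s.
With the tool pointing down it reaches from about 250 to 800 mm from the base axis. Payload 3.9 kg.
Tool frame: the origin (TCP) lies between the finger pads; the fingertips stand 19 mm ahead of it and the grasp point (between the pads) is the TCP (ctrl.finger_overhang is the distance from the TCP to the fingertips, in mm); z points along the fingers, y is the line along which they close (so a half turn about z gives the same grasp; the last joint's range is limited). The gripper opens to 85 mm and grips with 20 to 120 N. Pads are 22 mm wide; open, the fingers measure 114 mm over their backs; the gripper's body (76 mm by 85 mm) begins 54 mm behind the grasp point. The pads swing forward as they close: fully open they stand 13 mm farther back than shut.
Start: joints at [1.222, 0.26, -0.138, 1.173, 0, 1.571], TCP at [179.424, 493.378, 250.304] pointing down, gripper open.
Joint ranges: [-2.78, 2.78], [-0.83, 1.72], [-1.28, 1.37], [-1.9, 2.12], [-1.57, 1.48], [-3.14, 3.14]. Speed limits (rad/s): [2.57, 2.57, 3.14, 3.14, 3.14, 3.14].

## Interface

Orientations are given as a rotation vector (axis times angle).
In Python, from workcell import ctrl, optics gives the robot as it stands.
- The arm moves only by the tool servo_tool, never from a script. Its argument "series" is a list of rows, each an object with "delta_pos": the shift along the tool's x, y, z in cm, a list of three; "turn": the turn, a rotation vector about the tool's x, y, z in rad, a list of three; "hand": the closure, from 0 (fully open) to 1 (shut). A call has exactly 8 rows; each row is the pose to reach, as a shift and turn from the pose commanded when the call began, along the tool's axes at that moment; what a row does not reach only later rows make up. A row lasts 1/10 s, in which the tool goes at most 50 mm and 8.59 degrees, less where a joint would pass 70% of its speed; a pose out of reach is approached as far as the arm can. A call with a gripper value outside its range is refused whole. The fingers move at their own pace and stop on an object; "grip_force" is the grip in N (left out, the last holds). Time passes only in rows, so rows that repeat a pose let the fingers close, or fill a call up. It gives the time, the measured TCP pose, the force, the opening and the grip force at its end, in the units of the state.
- ctrl.get_state(): the state, without advancing time (a new reading comes with each control period).
- optics.get_image(name): name is "side" or "top"; returns the picture (384x512x3 uint8, red, green, blue); there is no depth.
- optics.camera_info(name): a dict with "K" (3x3 intrinsics, pixels), "cam_to_world" (4x4, takes a point from camera to world coordinates). Camera axes: x right, y up, looking along -z (the intrinsics and any distortion apply to the point x, -y, -z); pixel columns grow to the right and rows downward; lengths in mm; the calibration is good to about 2 mm. A picture is of the moment at which its call begins. camera_info takes no time and is no camera call.
- ctrl.close_job(): hands the job in; it is judged then, once.
The state is a dict: "time_s": time; "q": joint angles; "qd": joint speeds; "effort": joint torques, N m; "ee_pos": TCP position; "ee_rot": TCP orientation; "wrist_force": force on the tool from outside, world axes, zero at the start; "torque": the same for the moment, N m; "gripper_width": opening from 0.0 (shut) to 1.0 (fully open); "grasp_force": force on a finger pad.
Only numpy, scipy, OpenCV 4.12 (cv2) and the standard library are available. Lean on these libraries where they do the work, as an engineer would, in place of code of your own. Each camera call takes 0.05 s, during which the arm holds its last target. There are 200 camera calls.

## Task

Get the small cordless pump ready to water the bonsai: slide the battery pack along the shoe on top of the pump's black box until it clicks home against the end stop, and leave it there. Then press the red filler cap onto the pump's filler neck until it clicks over and sits flush on the shoulder, and keep pressing it down firmly, with about 10 N: finish with the cap still pressed down under the gripper, because I start the pump while you hold it. Leave the other things on the table where they are.

Things in the scene. Friction and masses are not known exactly. Their poses are not given: they have to be found in the camera images.
- pump: cordless transfer pump on a 130 (x) x 290 (y) mm sled, fixed to the table, yaw within 0.3 rad of 0. Origin: table level under the sled's middle; z up, x away from the robot at yaw 0. At its -y end a black box 120 x 84 mm, 70 high, its flat top the deck of the battery shoe; amid a blue motor, 78 high; at +y an aluminium head, 102 high, with the black filler neck (top 128 mm)
- shoe_home (a point): on the shoe deck, 70 mm above the table: where the pack's origin is when home; axes as the pump. Two grey rails 43 mm apart inside, 11 mm high, run from 21 mm behind (-x) it to the end stop 30 mm ahead, their lips 8 mm above the deck over the flange. A sprung steel bump in the deck resists with about 5 to 10 N over the last 25 mm, then springs into the pack's slot in the last 5 mm
- shoe_mouth (a point): on the shoe deck, 57 mm behind (-x of) shoe_home: set the pack's origin down here from above, pack x along pump x, then slide it 57 mm along pump +x to shoe_home. Between here and the rails two 8 mm high guide wings without lips narrow from 56 to 43 mm; the deck is open above
- filler_seat (a point): centre of the filler neck at its 49 mm wide shoulder, 108 mm above the table: where the cap's origin is when clicked on. The neck is a stud 30 mm in diameter, straight for 14 mm, then tapering over 6 mm to its top 20 mm above this point. Four sprung beads stand 3.5 mm proud of it about 9 mm above the shoulder
- pack: battery pack, black with a yellow band, about 0.45 kg, upright on the table left or right of the robot, yaw within 0.7 rad of 0. Origin: middle of its underside; z up, x forward (enters the shoe first; red release key at the rear). Body 76 (x) x 50 (y) mm from 12 to 52 mm above the underside, to grip across y; below it a 26 mm wide neck and a flange 60 x 40 x 6 mm
- cap: red ribbed press-on filler cap, 46 mm in diameter, 32 high, 30 g, open side down on the table on the side where the pack is not. Origin: centre of its lower rim; z up. Inner lip 33 mm in diameter (1.5 mm clearance on the neck). On the neck it first rests on the beads 13 mm above its seat; pressing takes a peak of about 10 to 14 N, then drops, and it clicks over about 5 mm above the seat
- trowel: bystander: steel spatula trowel with a wooden handle, 270 mm long, lying
- tamper: bystander: wooden tamper with a rubber foot, 32 mm in diameter, 132 mm high, standing
- jar: bystander: orange plastic jar with a white flip lid, 68 mm in diameter, 96 mm high, standing
- pot: bystander: empty terracotta bonsai pot, 92 mm in diameter, 74 mm high
- coil: bystander: coil of copper training wire, a ring 84 mm in diameter, 12 mm high, lying
- cup: bystander: blue ceramic cup, 72 mm in diameter, 70 mm high
Things that resemble listed ones, but are neither listed nor needed, are in the scene too. Leave any green or turquoise look-alike of the pack alone. Of the things shaped like the cap, the red one is meant.

How it is judged:
By the outcome, as a careful person would: the job done as asked, in the order asked, and still so for the second after the job is handed in, while the arm keeps its last pose, push and grip.
It also fails if it takes over 54 s, if anything falls off the work surface, if the arm or the gripper's body presses on something with over 40 N, if the wrist force passes 120 N, or if a joint passes its speed limit or range.

## Working session

There is one attempt and no reset: what is moved stays moved. The work goes in short steps, Python scripts to look and compute and a tool call to move; the robot and the scene stay as the last step left them, time stands still between calls to the robot, and variables do not carry over. Pictures are saved under pics/ and viewed, at most 10 in all, crops included, and the job is handed in when it is done.

Besides the shell and the picture viewer there is one more tool, called after "Request:" as name(argument=value, ...) on one line, values as JSON. servo_tool: Moves the arm, as the interface text tells. Its arguments: {"type":"object","properties":{"series":{"type":"array","items":{"type":"object","properties":{"delta_pos":{"type":"array","items":{"type":"number"}},"turn":{"type":"array","items":{"type":"number"}},"hand":{"type":"number"}}}},"grip_force":{"type":"number"}},"required":["series"]}

```bash
ls; mkdir -p pics
python3 - <<'E'
from workcell import ctrl, optics
import cv2,numpy as np
s=ctrl.get_state(); print(s)
for n in("top","side"):
    im=optics.get_image(n); cv2.imwrite(f"pics/{n}0.png",im[:,:,::-1]); c=optics.camera_info(n); print({k:np.round(v,3).tolist() if not isinstance(v,str) else v for k,v in c.items()})
print(ctrl.finger_overhang)
E
```

```text
pics
{'time_s': 0.0, 'q': array([ 1.22198697e+00,  2.60662375e-01, -1.39377609e-01,  1.17269970e+00,
       -5.04192893e-07,  1.57076740e+00]), 'qd': array([ 1.43742749e-03,  9.57914771e-04, -9.79638229e-04, -9.50869115e-04,
       -6.50184408e-05,  1.32543071e-03]), 'effort': array([ 1.39158501e-04, -4.05674815e+01,  2.53924441e+01,  1.85936963e-02,
       -7.29540443e-05,  3.35929215e-06]), 'ee_pos': array([179.21267014, 492.77555698, 249.4729863 ]), 'ee_rot': array([-5.45031623e-01, -3.09360957e+00,  3.00612073e-03]), 'wrist_force': array([-0.60005434, -0.01032581,  0.98993728]), 'torque': array([ 0.0061711 ,  0.06277886, -0.0255217 ]), 'grasp_force': 0.0, 'gripper_width': 1.0047947327910312}
{'K': [[351.188, 0.0, 254.101], [0.0, 351.188, 196.209], [0.0, 0.0, 1.0]], 'cam_to_world': [[0.017, 0.999, -0.048, 435.745], [-0.999, 0.019, 0.027, 110.252], [0.027, 0.047, 0.999, 1281.393], [0.0, 0.0, 0.0, 1.0]]}
{'K': [[358.674, 0.0, 251.363], [0.0, 358.674, 192.203], [0.0, 0.0, 1.0]], 'cam_to_world': [[0.851, 0.301, -0.431, 92.956], [-0.526, 0.466, -0.711, -634.758], [-0.013, 0.832, 0.555, 648.475], [0.0, 0.0, 0.0, 1.0]]}
19.0
```

View pics/top0.png

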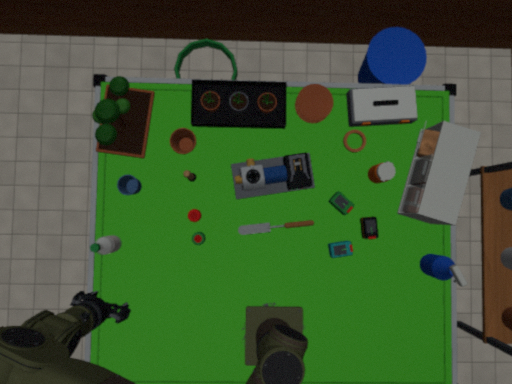

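View pics/side0.png

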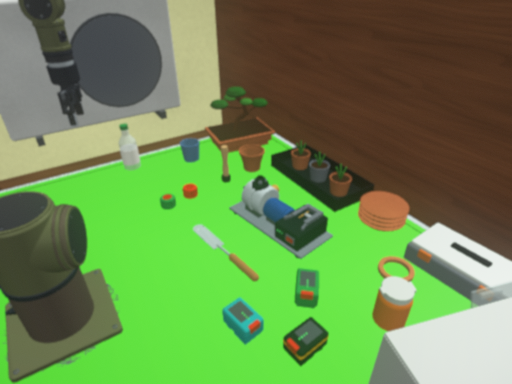

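The top view shows the pump at about (272,175), the black and yellow pack at (370,228) and the red cap at (195,215). The thing at (198,238) is a green look-alike. The side view shows the same cap at (190,190) and the pack at (306,340). Next I zoom in.

```bash
cat > h.py <<'E'
import numpy as np,cv2
from workcell import ctrl,optics
def ray(n,u,v):
    c=optics.camera_info(n);K=np.array(c["K"]);T=np.array(c["cam_to_world"])
    d=np.array([(u-K[0,2])/K[0,0],-(v-K[1,2])/K[1,1],-1]);return T[:3,3],T[:3,:3]@d
def onz(n,u,v,z):
    o,d=ray(n,u,v);return o+d*(z-o[2])/d[2]
def tri(p,q):
    (a,d),(b,e)=ray("top",*p),ray("side",*q)
    s,t=np.linalg.lstsq(np.c_[d,-e],b-a,rcond=None)[0];A=a+s*d;B=b+t*e
    return (A+B)/2,np.linalg.norm(A-B)
def proj(n,P):
    c=optics.camera_info(n);K=np.array(c["K"]);T=np.array(c["cam_to_world"])
    p=T[:3,:3].T@(np.array(P)-T[:3,3]);return K[0,2]-K[0,0]*p[0]/p[2],K[1,2]+K[1,1]*p[1]/p[2]
E
python3 - <<'E'
import cv2,numpy as np
t=cv2.imread("pics/top0.png");s=cv2.imread("pics/side0.png")
def crop(i,x,y,w,h,f):
    c=cv2.resize(i[y:y+h,x:x+w],None,fx=f,fy=f,interpolation=cv2.INTER_CUBIC)
    for k in range(0,w,10): cv2.putText(c,str(x+k),(k*f,8),0,.3,(255,255,255),1);cv2.line(c,(k*f,8),(k*f,12),(255,255,255),1)
    for k in range(0,h,10): cv2.putText(c,str(y+k),(0,k*f+4),0,.3,(255,255,255),1)
    return c
a=crop(t,225,145,100,60,8);cv2.imwrite("pics/pumptop.png",a)
b=crop(s,225,170,110,90,7);b=b[:600];cv2.imwrite("pics/pumpside.png",b[:,:800])
c=np.hstack([crop(t,350,205,40,40,9),np.zeros((360,20,3),np.uint8),crop(s,275,310,60,56,7)[:360]]);cv2.imwrite("pics/pack.png",c[:,:800]);print(a.shape,b.shape,c.shape)
E
```

```text
(480, 800, 3) (600, 770, 3) (360, 800, 3)
```

View pics/pumptop.png

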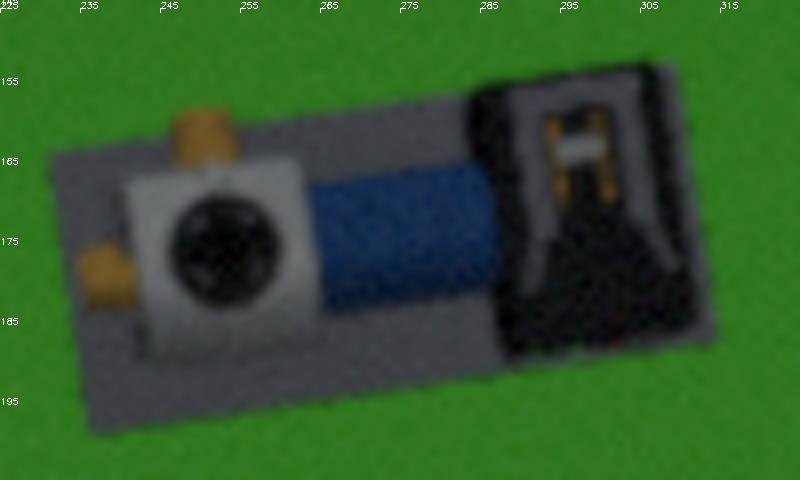

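View pics/pumpside.png

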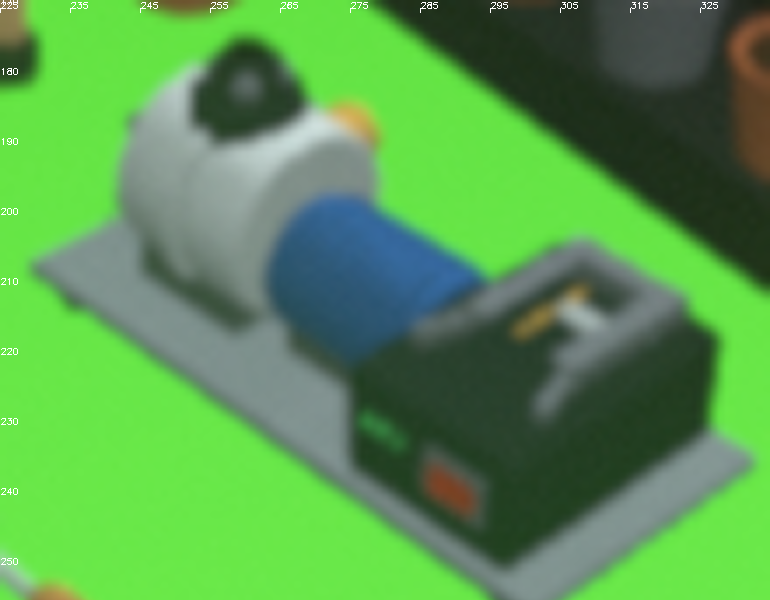

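View pics/pack.png

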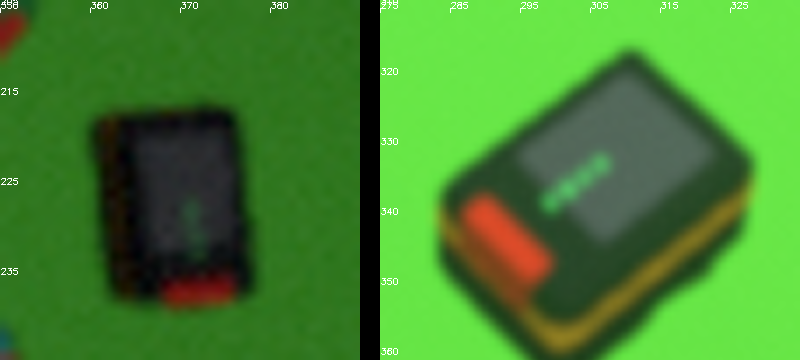

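Run:
```python
from h import *
np.set_printoptions(precision=1,suppress=True)
t=cv2.imread("pics/top0.png");s=cv2.imread("pics/side0.png")
def ng(i): 
    h=cv2.cvtColor(i,cv2.COLOR_BGR2HSV); return (~((h[...,0]>45)&(h[...,0]<75)&(h[...,1]>150)&(h[...,2]>90))*255).astype(np.uint8)
def red(i):
    h=cv2.cvtColor(i,cv2.COLOR_BGR2HSV); return (((h[...,0]<8)|(h[...,0]>172))&(h[...,1]>130)&(h[...,2]>90)).astype(np.uint8)
def blob(m,u,v):
    n,l,st,c=cv2.connectedComponentsWithStats(m); k=l[v,u]; return (l==k).astype(np.uint8),st[k],c[k]
# cap
for n,i,p in(("top",t,(195,215)),("side",s,(190,190))):
    b,st,c=blob(ng(i),*p); print("cap",n,st,c,onz(n,*c,16),onz(n,*c,32)); 
    (x,y),r=cv2.minEnclosingCircle(cv2.findContours(b,0,1)[0][0].astype(np.float32)); print(x,y,r)
    b,st,c=blob(red(i),*p); print(" red",st,c,onz(n,*c,32))
# pack
b,st,c=blob(ng(t),370,228);R=cv2.minAreaRect(cv2.findContours(b,0,1)[0][0]);print("packrect",R,st,c)
top=[(376.2,216.7),(378,237.2),(363.9,217.5),(365.5,237.8)]
P=np.array([onz("top",*p,52) for p in top]);print("pack top FR RR FL RL\n",P[:,:2],P.mean(0))
sd=[(328.6,332.9),(301.4,354.3),(311,317),(284,337)]
Q=np.array([onz("side",*p,52) for p in sd]);print(Q[:,:2],Q.mean(0))
for X in(P,Q):
    f=X[0]+X[2]-X[1]-X[3]; l=X[2]+X[3]-X[0]-X[1]; print("len",np.linalg.norm(f)/2,"wid",np.linalg.norm(l)/2,"yaw",np.arctan2(f[1],f[0]),np.arctan2(-l[0],l[1]))
# sled
S=[(231,164),(236.5,199),(314.3,187.3),(309.5,153)]
P=np.array([onz("top",*p,10) for p in S]);print("sled\n",P[:,:2],P.mean(0)[:2],[np.linalg.norm(P[i]-P[i-3]) for i in range(4)]);
for a,b_ in((0,3),(1,2)): d=P[a]-P[b_];print("yaw",np.arctan2(-d[0],d[1]))
for a,b_ in((0,1),(3,2)): d=P[a]-P[b_];print("yaw",np.arctan2(d[1],d[0]))
# deck corners FL FR RR RL (side, top)
D=[(283.9,156),(306.9,152.8),(312.1,185.6)]
print("deck top",np.array([onz("top",*p,70) for p in D])[:,:2])
b,st,c=blob(ng(t),270,175);print(cv2.minAreaRect(cv2.findContours(b,0,1)[0][0]))
# neck
print("neck top@108",onz("top",253.3,176.2,108))
g=cv2.cvtColor(t,cv2.COLOR_BGR2GRAY);m=(g<60).astype(np.uint8);b,st,c=blob(m,253,177);print("neck blob",st,c,onz("top",*c,108), cv2.minEnclosingCircle(cv2.findContours(b,0,1)[0][0].astype(np.float32)))
# proj of predicted
N=onz("top",*c,108);print("in side: shoulder",proj("side",N),"neck top",proj("side",N+[0,0,20]))
# rails
for nm,p in dict(stopL=(289.5,155),stopR=(304.5,153.3),wingL=(291.5,181),wingR=(309,178.5),bump=(297.5,163.5),stopin=(296.8,158)).items(): print(nm,onz("top",*p,81 if nm[0]=="s" else 78 if nm[0]=="w" else 71)[:2])
```

```text
cap top [187 208  15  15 170] [193.9 215. ] [424.7 291.1  16. ] [424.9 288.8  32. ]
194.0 215.0 7.280210018157959
 red [188 210  12  11 106] [193.9 215. ] [424.7 288.9  32. ]
cap side [182 183  16  16 222] [189.8 190.4] [423.2 292.2  16. ] [414.9 268.7  32. ]
189.6481475830078 190.4629669189453 8.639225959777832
 red [     0      0    512    384 196479] [255.5 191.4] [584.8 152.   32. ]
packrect ((369.06561279296875, 227.72132873535156), (22.996078491210938, 17.382862091064453), 84.80557250976562) [360 216  19  24 385] [369.  227.6]
pack top FR RR FL RL
 [[ 430.1 -354.8]
 [ 358.2 -361.3]
 [ 426.5 -311. ]
 [ 355.4 -316.9]] [ 392.5 -336.    52. ]
[[ 427.6 -354.6]
 [ 357.4 -361.5]
 [ 422.4 -309.5]
 [ 351.6 -317. ]] [ 389.7 -335.7   52. ]
len 71.83124573315683 wid 44.21192515490192 yaw 0.08594458862192618 0.0720372845723781
len 70.85538630828744 wid 45.20047300483929 yaw 0.10150703657136649 0.12140470399758745
sled
 [[ 612.   162.4]
 [ 485.1  139.9]
 [ 533.1 -142.6]
 [ 658.6 -123.8]] [572.2   9. ] [np.float64(128.8954745042141), np.float64(286.61429723695034), np.float64(126.98843790033774), np.float64(289.9938159863461)]
yaw 0.16148936108866258
yaw 0.1681339713080855
yaw 0.17543816235481305
yaw 0.14898422111336598
deck top [[ 635.6  -23.3]
 [ 648.6 -103.6]
 [ 534.2 -123. ]]
((272.260009765625, 174.3199920654297), (38.890872955322266, 80.46875762939453), 81.8698959350586)
neck top@108 [558.9  82.9 108. ]
neck blob [246 169  14  15 161] [252.5 176.1] [559.2  85.4 108. ] ((253.0, 176.0), 7.280210018157959)
in side: shoulder (np.float64(260.2328753493116), np.float64(182.7087778651802)) neck top (np.float64(260.23573092337534), np.float64(176.65049531991127))
stopL [637.7 -41.4]
stopR [644.8 -93.4]
wingL [548.1 -49.9]
wingR [ 558.  -110.4]
bump [610.2 -71. ]
stopin [627.8 -66.8]
```

```bash
cat > d.py <<'E'
import sys
from h import *
from scipy.spatial.transform import Rotation as R
def go(x,y,z,yaw):
    s=ctrl.get_state();r=R.from_rotvec(s["ee_rot"])
    Y=np.array([-np.sin(yaw),np.cos(yaw),0]);Z=np.array([0,0,-1.]);g=R.from_matrix(np.c_[np.cross(Y,Z),Y,Z])
    np.set_printoptions(precision=3,suppress=True)
    print("t",s["time_s"],"ee",s["ee_pos"],"F",s["wrist_force"],"w",s["gripper_width"],"gf",s["grasp_force"],"q",s["q"])
    print("delta cm",r.inv().apply(np.array([x,y,z])-s["ee_pos"])/10,"turn",(r.inv()*g).as_rotvec())
go(*map(float,sys.argv[1:]))
E
python3 d.py 392.3 -334.2 200 0.092
```

```text
t 0.1 ee [179.242 492.831 249.544] F [ 0.269  0.972 -0.945] w 0.9983866458484296 gf 0.0 q [ 1.222  0.261 -0.139  1.173 -0.     1.571]
delta cm [-48.291 -70.43    5.08 ] turn [-0.002 -0.    -0.441]
```

Request:
servo_tool(series=[{"delta_pos": [-48.3,-70.4,2],"turn": [0,0,-0.44],"hand": 0},{"delta_pos": [-48.3,-70.4,2],"turn": [0,0,-0.44],"hand": 0},{"delta_pos": [-48.3,-70.4,2],"turn": [0,0,-0.44],"hand": 0},{"delta_pos": [-48.3,-70.4,2],"turn": [0,0,-0.44],"hand": 0},{"delta_pos": [-48.3,-70.4,2],"turn": [0,0,-0.44],"hand": 0},{"delta_pos": [-48.3,-70.4,2],"turn": [0,0,-0.44],"hand": 0},{"delta_pos": [-48.3,-70.4,2],"turn": [0,0,-0.44],"hand": 0},{"delta_pos": [-48.3,-70.4,2],"turn": [0,0,-0.44],"hand": 0}])

```text
time_s: 0.9
ee_pos: [279.0, 104.6, 240.8]
ee_rot: [-0.145, 3.138, 0.0]
wrist_force: [2.0, -0.0, 0.0]
gripper_width: 1.0
grasp_force: 0.0
```

```bash
python3 d.py 392.3 -334.2 200 0.092
```

```text
t 0.9 ee [278.963 104.649 240.844] F [ 2.007 -0.028  0.038] w 1.000175512704527 gf 0.0 q [ 0.359 -0.132 -0.593  1.109 -0.     0.267]
delta cm [ -7.228 -44.744   4.088] turn [0.    0.001 0.001]
```

Request:
servo_tool(series=[{"delta_pos": [-7.2,-44.7,4.1],"turn": [0,0,0],"hand": 0},{"delta_pos": [-7.2,-44.7,4.1],"turn": [0,0,0],"hand": 0},{"delta_pos": [-7.2,-44.7,4.1],"turn": [0,0,0],"hand": 0},{"delta_pos": [-7.2,-44.7,4.1],"turn": [0,0,0],"hand": 0},{"delta_pos": [-7.2,-44.7,4.1],"turn": [0,0,0],"hand": 0},{"delta_pos": [-7.2,-44.7,4.1],"turn": [0,0,0],"hand": 0},{"delta_pos": [-7.2,-44.7,4.1],"turn": [0,0,0],"hand": 0},{"delta_pos": [-7.2,-44.7,4.1],"turn": [0,0,0],"hand": 0}])

```text
time_s: 1.7
ee_pos: [377.9, -281.6, 204.3]
ee_rot: [0.142, -3.138, -0.001]
wrist_force: [1.5, 0.2, 0.5]
gripper_width: 1.003
grasp_force: 0.0
```

```bash
python3 d.py 392.3 -334.2 38 0.092
```

```text
t 1.7 ee [ 377.867 -281.577  204.321] F [1.509 0.193 0.543] w 1.0027334294087153 gf 0.0 q [-0.641  0.195 -0.349  1.027  0.    -0.731]
delta cm [-0.967 -5.381 16.629] turn [ 0.001 -0.    -0.002]
```

Request:
servo_tool(series=[{"delta_pos": [-1,-5.4,2],"turn": [0,0,0],"hand": 0},{"delta_pos": [-1,-5.4,4],"turn": [0,0,0],"hand": 0},{"delta_pos": [-1,-5.4,8],"turn": [0,0,0],"hand": 0},{"delta_pos": [-1,-5.4,11],"turn": [0,0,0],"hand": 0},{"delta_pos": [-1,-5.4,14],"turn": [0,0,0],"hand": 0},{"delta_pos": [-1,-5.4,15.5],"turn": [0,0,0],"hand": 0},{"delta_pos": [-1,-5.4,16.6],"turn": [0,0,0],"hand": 0},{"delta_pos": [-1,-5.4,16.6],"turn": [0,0,0],"hand": 0}])

```text
time_s: 2.5
ee_pos: [392.0, -331.4, 37.4]
ee_rot: [0.143, -3.136, -0.003]
wrist_force: [-0.5, 0.1, -0.5]
gripper_width: 0.996
grasp_force: 0.0
```

Request:
servo_tool(grip_force=60, series=[{"delta_pos": [0,0,0],"turn": [0,0,0],"hand": 0.5},{"delta_pos": [0,0,0],"turn": [0,0,0],"hand": 0.7},{"delta_pos": [0,0,0],"turn": [0,0,0],"hand": 0.8},{"delta_pos": [0,0,0],"turn": [0,0,0],"hand": 0.8},{"delta_pos": [0,0,0],"turn": [0,0,0],"hand": 0.8},{"delta_pos": [0,0,0],"turn": [0,0,0],"hand": 0.8},{"delta_pos": [0,0,0],"turn": [0,0,0],"hand": 0.8},{"delta_pos": [0,0,0],"turn": [0,0,0],"hand": 0.8}])

```text
time_s: 3.3
ee_pos: [394.0, -333.2, 40.3]
ee_rot: [-0.143, 3.136, -0.003]
wrist_force: [-1.3, -0.4, 6.7]
gripper_width: 0.58
grasp_force: 63.5
```

```bash
python3 d.py 545.9 -80.2 138 0.16
```

```text
t 3.3 ee [ 394.02  -333.245   40.287] F [-1.333 -0.404  6.725] w 0.5803811772079722 gf 63.473299741744995 q [-0.702  0.426 -0.5    0.641 -0.    -0.793]
delta cm [-17.449  23.794  -9.79 ] turn [-0.002  0.002 -0.069]
```

Request:
servo_tool(series=[{"delta_pos": [0,0,-3],"turn": [0,0,0],"hand": 0.8},{"delta_pos": [0,0,-7],"turn": [0,0,0],"hand": 0.8},{"delta_pos": [-1,1,-11],"turn": [0,0,0],"hand": 0.8},{"delta_pos": [-4,5,-13.3],"turn": [0,0,0],"hand": 0.8},{"delta_pos": [-7,9,-13.3],"turn": [0,0,-0.03],"hand": 0.8},{"delta_pos": [-10,13,-13.3],"turn": [0,0,-0.05],"hand": 0.8},{"delta_pos": [-12.5,17,-13.3],"turn": [0,0,-0.07],"hand": 0.8},{"delta_pos": [-15,20.5,-13.3],"turn": [0,0,-0.07],"hand": 0.8}])

```text
time_s: 4.1
ee_pos: [523.5, -112.0, 171.4]
ee_rot: [0.254, -3.13, -0.001]
wrist_force: [0.5, -1.0, -4.5]
gripper_width: 0.578
grasp_force: 64.8
```

```bash
python3 d.py 545.9 -80.2 160 0.16
```

```text
t 4.1 ee [ 523.517 -112.037  171.377] F [ 0.507 -0.982 -4.52 ] w 0.5781022316996252 gf 64.79616165161133 q [-0.211  0.324 -0.26   0.989  0.    -0.373]
delta cm [-2.724  2.78   1.136] turn [ 0.001 -0.001  0.002]
```

Request:
servo_tool(series=[{"delta_pos": [-2,2,0.5],"turn": [0,0,0],"hand": 0.8},{"delta_pos": [-2.7,2.8,1],"turn": [0,0,0],"hand": 0.8},{"delta_pos": [-2.7,2.8,2],"turn": [0,0,0],"hand": 0.8},{"delta_pos": [-2.7,2.8,3],"turn": [0,0,0],"hand": 0.8},{"delta_pos": [-2.7,2.8,3],"turn": [0,0,0],"hand": 0.8},{"delta_pos": [-2.7,2.8,3],"turn": [0,0,0],"hand": 0.8},{"delta_pos": [-2.7,2.8,3],"turn": [0,0,0],"hand": 0.8},{"delta_pos": [-2.7,2.8,3],"turn": [0,0,0],"hand": 0.8}])

```text
time_s: 4.9
ee_pos: [546.1, -83.2, 142.4]
ee_rot: [-0.251, 3.131, -0.0]
wrist_force: [0.5, -0.2, -3.7]
gripper_width: 0.575
grasp_force: 64.6
```

```bash
python3 d.py 545.9 -80.2 111 0.16
python3 - <<'E'
from h import *
a=[]
for n,(x,y,w,h) in(("top",(265,140,65,65)),("side",(250,165,85,95))):
    im=optics.get_image(n)[:,:,::-1]; a.append(cv2.resize(im[y:y+h,x:x+w],(390,390 if n=="top" else 436),interpolation=cv2.INTER_CUBIC)); 
a[0]=cv2.copyMakeBorder(a[0],0,46,0,10,0)
cv2.imwrite("pics/m1.png",np.hstack(a))
E
```

```text
t 4.9 ee [546.117 -83.242 142.426] F [ 0.489 -0.235 -3.657] w 0.5748192782118935 gf 64.63910222053528 q [-0.151  0.372 -0.268  0.93  -0.    -0.311]
delta cm [-0.024  0.305  3.142] turn [-0.     0.001  0.   ]
```

View pics/m1.png

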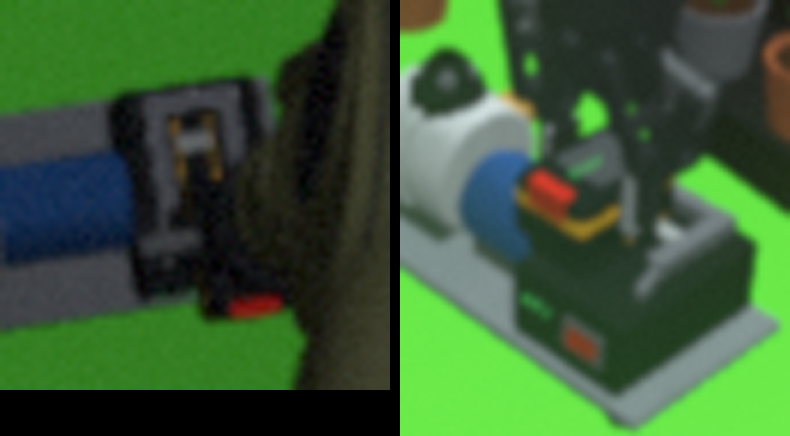

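The top view shows the key at about (307,191), and the side view shows the pack hanging over the shoe mouth. I check the held offset using the key.

Run:
```python
from h import *
for k in (30,45):
    a=onz("top",371.5,236.8,k)-[394,-333.2,k];b=onz("top",307.4,190.6,102+k)-[546.1,-83.2,102+k]
    for v,y in((a,.092),(b,.16)):
        c,s=np.cos(y),np.sin(y);print(k,c*v[0]+s*v[1],-s*v[0]+c*v[1])
```

```text
30 -37.21997226883499 -9.634942608867618
30 -35.269309947734115 -6.890402548158582
45 -35.78722887575855 -4.272407218550701
45 -35.82859470531072 -4.078666907695699
```

Request:
servo_tool(series=[{"delta_pos": [0,0.3,0.8],"turn": [0,0,0],"hand": 0.8},{"delta_pos": [0,0.3,1.6],"turn": [0,0,0],"hand": 0.8},{"delta_pos": [0,0.3,2.2],"turn": [0,0,0],"hand": 0.8},{"delta_pos": [0,0.3,2.6],"turn": [0,0,0],"hand": 0.8},{"delta_pos": [0,0.3,2.9],"turn": [0,0,0],"hand": 0.8},{"delta_pos": [0,0.3,3.1],"turn": [0,0,0],"hand": 0.8},{"delta_pos": [0,0.3,3.2],"turn": [0,0,0],"hand": 0.8},{"delta_pos": [0,0.3,3.2],"turn": [0,0,0],"hand": 0.8}])

```text
time_s: 5.8
ee_pos: [545.5, -79.6, 110.4]
ee_rot: [-0.253, 3.131, -0.0]
wrist_force: [-1.4, 0.2, -0.5]
gripper_width: 0.575
grasp_force: 65.1
```

```bash
python3 d.py 570.6 -76.2 110.8 0.16
```

```text
t 5.8 ee [545.467 -79.568 110.382] F [-1.368  0.171 -0.47 ] w 0.575300969161868 gf 65.06564855575562 q [-0.145  0.399 -0.318  0.853  0.    -0.306]
delta cm [-2.535 -0.071 -0.041] turn [-0.     0.     0.001]
```

Request:
servo_tool(series=[{"delta_pos": [-0.4,0,0],"turn": [0,0,0],"hand": 0.8},{"delta_pos": [-0.8,0,0],"turn": [0,0,0],"hand": 0.8},{"delta_pos": [-1.2,0,0],"turn": [0,0,0],"hand": 0.8},{"delta_pos": [-1.6,0,0],"turn": [0,0,0],"hand": 0.8},{"delta_pos": [-2,0,0],"turn": [0,0,0],"hand": 0.8},{"delta_pos": [-2.4,0,0],"turn": [0,0,0],"hand": 0.8},{"delta_pos": [-2.6,0,0],"turn": [0,0,0],"hand": 0.8},{"delta_pos": [-2.6,0,0],"turn": [0,0,0],"hand": 0.8}])

```text
time_s: 6.6
ee_pos: [571.7, -75.5, 110.3]
ee_rot: [-0.253, 3.131, -0.001]
wrist_force: [-4.0, -1.1, 3.9]
gripper_width: 0.571
grasp_force: 65.9
```

```bash
python3 d.py 602.1 -71 110.5 0.16
```

```text
t 6.6 ee [571.703 -75.474 110.331] F [-4.017 -1.092  3.902] w 0.5708440636583166 gf 65.88677287101746 q [-0.131  0.438 -0.253  0.879 -0.    -0.292]
delta cm [-3.072 -0.047 -0.015] turn [-0.001  0.001  0.001]
```

Request:
servo_tool(series=[{"delta_pos": [-0.4,0,-0.1],"turn": [0,0,0],"hand": 0.8},{"delta_pos": [-0.8,0,-0.1],"turn": [0,0,0],"hand": 0.8},{"delta_pos": [-1.2,0,-0.1],"turn": [0,0,0],"hand": 0.8},{"delta_pos": [-1.6,0,-0.1],"turn": [0,0,0],"hand": 0.8},{"delta_pos": [-1.6,0,-0.1],"turn": [0,0,0],"hand": 0.8},{"delta_pos": [-1.6,0,-0.1],"turn": [0,0,0],"hand": 0.8},{"delta_pos": [-1.6,0,-0.1],"turn": [0,0,0],"hand": 0.8},{"delta_pos": [-1.6,0,-0.1],"turn": [0,0,0],"hand": 0.8}])

```text
time_s: 7.4
ee_pos: [588.0, -72.7, 111.2]
ee_rot: [-0.253, 3.129, 0.0]
wrist_force: [0.0, 0.3, 1.6]
gripper_width: 0.577
grasp_force: 65.7
```

```bash
python3 d.py 602.1 -71 110.5 0.16
```

```text
t 7.4 ee [588.027 -72.673 111.224] F [0.005 0.291 1.592] w 0.5765471791651003 gf 65.66205382347107 q [-0.123  0.46  -0.212  0.897  0.001 -0.285]
delta cm [-1.416 -0.061  0.075] turn [-0.     0.002  0.001]
```

Request:
servo_tool(series=[{"delta_pos": [-0.2,0,0],"turn": [0,0,0],"hand": 0.8},{"delta_pos": [-0.4,0,0],"turn": [0,0,0],"hand": 0.8},{"delta_pos": [-0.6,0,0],"turn": [0,0,0],"hand": 0.8},{"delta_pos": [-0.8,0,0],"turn": [0,0,0],"hand": 0.8},{"delta_pos": [-0.9,0,0],"turn": [0,0,0],"hand": 0.8},{"delta_pos": [-1,0,0],"turn": [0,0,0],"hand": 0.8},{"delta_pos": [-1,0,0],"turn": [0,0,0],"hand": 0.8},{"delta_pos": [-1,0,0],"turn": [0,0,0],"hand": 0.8}])

```text
time_s: 8.2
ee_pos: [598.0, -71.0, 111.0]
ee_rot: [-0.253, 3.129, 0.001]
wrist_force: [1.8, 1.2, -1.3]
gripper_width: 0.58
grasp_force: 65.4
```

```bash
python3 d.py 602.1 -71 110.5 0.16
```

```text
t 8.2 ee [597.968 -70.976 110.995] F [ 1.81   1.192 -1.268] w 0.5801333118738976 gf 65.42370200157166 q [-0.119  0.475 -0.186  0.907  0.001 -0.28 ]
delta cm [-0.407 -0.069  0.05 ] turn [0.    0.002 0.001]
```

Request:
servo_tool(series=[{"delta_pos": [-0.2,0,0],"turn": [0,0,0],"hand": 0.8},{"delta_pos": [-0.4,0,0],"turn": [0,0,0],"hand": 0.8},{"delta_pos": [-0.6,0,0],"turn": [0,0,0],"hand": 0.8},{"delta_pos": [-0.8,0,0],"turn": [0,0,0],"hand": 0.8},{"delta_pos": [-0.8,0,0],"turn": [0,0,0],"hand": 0.8},{"delta_pos": [-0.8,0,0],"turn": [0,0,0],"hand": 0.8},{"delta_pos": [-0.8,0,0],"turn": [0,0,0],"hand": 0.8},{"delta_pos": [-0.8,0,0],"turn": [0,0,0],"hand": 0.8}])

```text
time_s: 9.0
ee_pos: [601.3, -70.4, 110.5]
ee_rot: [0.251, -3.125, 0.001]
wrist_force: [-6.9, -1.8, 5.1]
gripper_width: 0.574
grasp_force: 65.9
```

```bash
python3 d.py 602.1 -71 110.5 0.16;  python3 - <<'E'
from h import *
a=[]
for n,(x,y,w,h) in(("top",(265,140,65,65)),("side",(265,165,75,85))):
    im=optics.get_image(n)[:,:,::-1]; a.append(cv2.resize(im[y:y+h,x:x+w],(w*6,h*6),interpolation=cv2.INTER_CUBIC)); 
a[0]=cv2.copyMakeBorder(a[0],0,510-390,0,-0,0)
cv2.imwrite("pics/m2.png",np.hstack(a)[:,:800])
E
```

```text
t 9.0 ee [601.285 -70.404 110.533] F [-6.899 -1.755  5.102] w 0.5743384751602524 gf 65.89086771011353 q [-0.116  0.486 -0.168  0.923 -0.002 -0.276]
delta cm [-0.071 -0.072  0.003] turn [ 0.    -0.007  0.001]
```

View pics/m2.png

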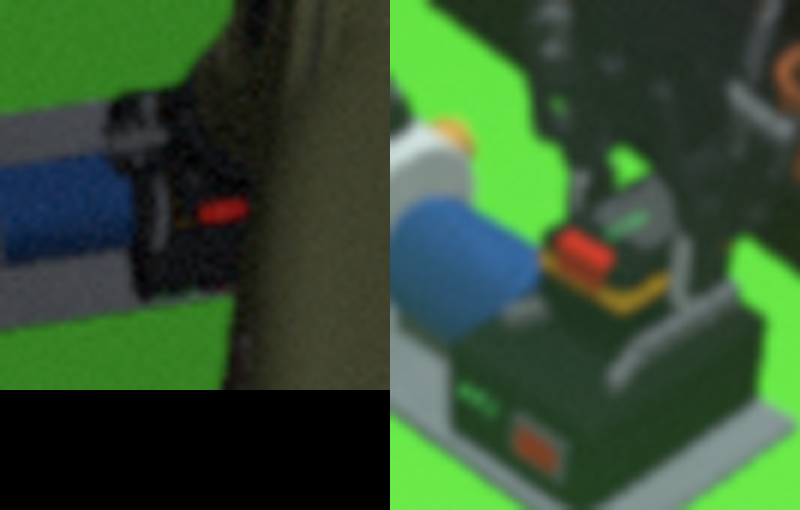

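The pack is between the rails with the key at top-view pixel (302,175). It now meets resistance, so I push further to tell the bump from the stop.

Request:
servo_tool(series=[{"delta_pos": [-0.2,0,0],"turn": [0,0,0],"hand": 0.8},{"delta_pos": [-0.4,0,0],"turn": [0,0,0],"hand": 0.8},{"delta_pos": [-0.6,0,0],"turn": [0,0,0],"hand": 0.8},{"delta_pos": [-0.6,0,0],"turn": [0,0,0],"hand": 0.8},{"delta_pos": [-0.6,0,0],"turn": [0,0,0],"hand": 0.8},{"delta_pos": [-0.6,0,0],"turn": [0,0,0],"hand": 0.8},{"delta_pos": [-0.6,0,0],"turn": [0,0,0],"hand": 0.8},{"delta_pos": [-0.6,0,0],"turn": [0,0,0],"hand": 0.8}])

```text
time_s: 9.9
ee_pos: [601.8, -70.3, 110.8]
ee_rot: [0.249, -3.115, 0.003]
wrist_force: [-19.4, -2.8, 16.4]
gripper_width: 0.576
grasp_force: 67.2
```

```bash
python3 d.py 602.1 -71 110.5 0.16
```

```text
t 9.9 ee [601.795 -70.274 110.796] F [-19.393  -2.803  16.381] w 0.5756127072066536 gf 67.22756624221802 q [-0.114  0.493 -0.156  0.938 -0.005 -0.274]
delta cm [-0.019 -0.077  0.029] turn [-0.    -0.016 -0.   ]
```

Run:
```python
from h import *
k=45
b=onz("top",301.8,174.6,70.2+k)-[601.3,-70.4,70.2+k]
y=.16;c,s=np.cos(y),np.sin(y);print(c*b[0]+s*b[1],-s*b[0]+c*b[1])
```

```text
-35.46657376875692 -3.2374951010368624
```

Request:
servo_tool(series=[{"delta_pos": [0.3,0,0],"turn": [0,0,0],"hand": 0.8},{"delta_pos": [0.6,0,0],"turn": [0,0,0],"hand": 0.8},{"delta_pos": [0.8,0,0],"turn": [0,0,0],"hand": 0.8},{"delta_pos": [0.8,0,0],"turn": [0,0,0],"hand": 0.8},{"delta_pos": [0.8,0,0],"turn": [0,0,0],"hand": 0.8},{"delta_pos": [0.8,0,0],"turn": [0,0,0],"hand": 0.8},{"delta_pos": [1.2,0,0],"turn": [0,0,0],"hand": 0.8},{"delta_pos": [1.2,0,0],"turn": [0,0,0],"hand": 0.8}])

```text
time_s: 10.7
ee_pos: [599.6, -70.7, 110.6]
ee_rot: [-0.253, 3.13, 0.001]
wrist_force: [0.5, 0.8, -4.0]
gripper_width: 0.576
grasp_force: 64.9
```

```bash
python3 d.py 602.1 -71 110.5 0.16
```

```text
t 10.7 ee [599.609 -70.72  110.643] F [ 0.471  0.752 -4.007] w 0.5763835557748205 gf 64.93911266326904 q [-0.118  0.479 -0.182  0.909  0.001 -0.279]
delta cm [-0.241 -0.068  0.015] turn [0.    0.002 0.001]
```

Request:
servo_tool(series=[{"delta_pos": [-0.3,0,0],"turn": [0,0,0],"hand": 0.8},{"delta_pos": [-0.6,0,0],"turn": [0,0,0],"hand": 0.8},{"delta_pos": [-0.9,0,0],"turn": [0,0,0],"hand": 0.8},{"delta_pos": [-1,0,0],"turn": [0,0,0],"hand": 0.8},{"delta_pos": [-1,0,0],"turn": [0,0,0],"hand": 0.8},{"delta_pos": [-0.8,0,0],"turn": [0,0,0],"hand": 0.8},{"delta_pos": [-0.5,0,0],"turn": [0,0,0],"hand": 0.8},{"delta_pos": [-0.4,0,0],"turn": [0,0,0],"hand": 0.8}])

```text
time_s: 11.5
ee_pos: [601.2, -70.4, 110.5]
ee_rot: [0.252, -3.128, 0.0]
wrist_force: [-4.6, -0.9, -0.7]
gripper_width: 0.579
grasp_force: 65.3
```

Request:
servo_tool(series=[{"delta_pos": [0,0,0],"turn": [0,0,0],"hand": 0.8},{"delta_pos": [0,0,0],"turn": [0,0,0],"hand": 0.2},{"delta_pos": [0,0,0],"turn": [0,0,0],"hand": 0.1},{"delta_pos": [0,0,0],"turn": [0,0,0],"hand": 0.1},{"delta_pos": [0,0,-2],"turn": [0,0,0],"hand": 0.1},{"delta_pos": [0,0,-5],"turn": [0,0,0],"hand": 0.1},{"delta_pos": [0,0,-9],"turn": [0,0,0],"hand": 0.1},{"delta_pos": [0,0,-12],"turn": [0,0,0],"hand": 0.1}])

```text
time_s: 12.3
ee_pos: [604.0, -70.2, 233.5]
ee_rot: [-0.253, 3.128, -0.001]
wrist_force: [0.3, -0.8, -0.3]
gripper_width: 0.9
grasp_force: 0.0
```

```bash
python3 d.py 424 291.5 220 0.16
```

```text
t 12.3 ee [604.02  -70.218 233.548] F [ 0.341 -0.791 -0.301] w 0.900191846099142 gf 0.0 q [-0.116  0.408  0.038  1.197  0.    -0.277]
delta cm [11.957 38.596  1.281] turn [-0.001  0.004  0.001]
```

Request:
servo_tool(series=[{"delta_pos": [12,38.6,1],"turn": [0,0,0],"hand": 0},{"delta_pos": [12,38.6,1],"turn": [0,0,0],"hand": 0},{"delta_pos": [12,38.6,1],"turn": [0,0,0],"hand": 0},{"delta_pos": [12,38.6,1],"turn": [0,0,0],"hand": 0},{"delta_pos": [12,38.6,1],"turn": [0,0,0],"hand": 0},{"delta_pos": [12,38.6,1],"turn": [0,0,0],"hand": 0},{"delta_pos": [12,38.6,1],"turn": [0,0,0],"hand": 0},{"delta_pos": [12,38.6,1],"turn": [0,0,0],"hand": 0}])

```text
time_s: 13.1
ee_pos: [423.9, 289.9, 221.7]
ee_rot: [-0.253, 3.129, 0.002]
wrist_force: [0.9, 0.0, -0.3]
gripper_width: 0.999
grasp_force: 0.0
```

```bash
python3 d.py 424 291 26 0.16
python3 - <<'E'
from h import *
a=[]
for n,(x,y,w,h) in(("top",(265,140,65,65)),("side",(265,165,65,65))):
    im=optics.get_image(n)[:,:,::-1]; cv2.imwrite(f"pics/{n}3.png",im); a.append(cv2.resize(im[y:y+h,x:x+w],(w*6,h*6),interpolation=cv2.INTER_CUBIC)); 
cv2.imwrite("pics/m3.png",np.hstack(a)[:,:800])
E
```

```text
t 13.1 ee [423.884 289.898 221.697] F [ 0.876  0.01  -0.287] w 0.9992804488853542 gf 0.0 q [ 0.6    0.253 -0.225  1.091  0.     0.439]
delta cm [ 0.021  0.081 19.57 ] turn [0.001 0.003 0.001]
```

View pics/m3.png

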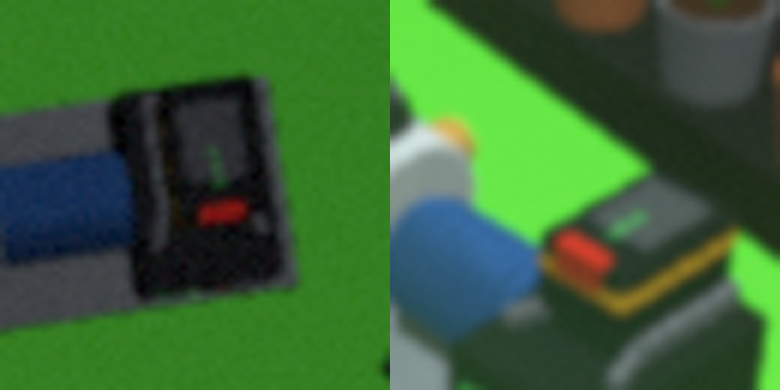

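The pack sits square in the shoe with its key at (302,175), unchanged since release. Now I go down to the cap.

Request:
servo_tool(series=[{"delta_pos": [0,0.1,4],"turn": [0,0,0],"hand": 0},{"delta_pos": [0,0.1,8],"turn": [0,0,0],"hand": 0},{"delta_pos": [0,0.1,12],"turn": [0,0,0],"hand": 0},{"delta_pos": [0,0.1,15],"turn": [0,0,0],"hand": 0},{"delta_pos": [0,0.1,17.5],"turn": [0,0,0],"hand": 0},{"delta_pos": [0,0.1,19],"turn": [0,0,0],"hand": 0},{"delta_pos": [0,0.1,19.6],"turn": [0,0,0],"hand": 0.2},{"delta_pos": [0,0.1,19.6],"turn": [0,0,0],"hand": 0.3}])

```text
time_s: 14.0
ee_pos: [424.4, 288.2, 24.6]
ee_rot: [0.252, -3.131, 0.001]
wrist_force: [0.1, 0.6, 1.0]
gripper_width: 0.707
grasp_force: 0.0
```

Request:
servo_tool(grip_force=50, series=[{"delta_pos": [0,0,0],"turn": [0,0,0],"hand": 0.4},{"delta_pos": [0,0,0],"turn": [0,0,0],"hand": 0.5},{"delta_pos": [0,0,0],"turn": [0,0,0],"hand": 0.7},{"delta_pos": [0,0,0],"turn": [0,0,0],"hand": 0.7},{"delta_pos": [0,0,0],"turn": [0,0,0],"hand": 0.7},{"delta_pos": [0,0,0],"turn": [0,0,0],"hand": 0.7},{"delta_pos": [0,0,0],"turn": [0,0,0],"hand": 0.7},{"delta_pos": [0,0,0],"turn": [0,0,0],"hand": 0.7}])

```text
time_s: 14.8
ee_pos: [425.3, 289.2, 26.5]
ee_rot: [-0.253, 3.128, 0.002]
wrist_force: [-0.5, -1.6, 5.9]
gripper_width: 0.523
grasp_force: 51.5
```

```bash
python3 d.py 560.3 84.5 200 0.16
```

```text
t 14.8 ee [425.302 289.197  26.505] F [-0.468 -1.565  5.864] w 0.5225092598417733 gf 51.451149797067046 q [ 0.597  0.442 -0.52   0.605 -0.     0.436]
delta cm [-10.094 -22.354 -17.34 ] turn [0.001 0.003 0.001]
```

Request:
servo_tool(series=[{"delta_pos": [0,0,-4],"turn": [0,0,0],"hand": 0.7},{"delta_pos": [0,0,-8],"turn": [0,0,0],"hand": 0.7},{"delta_pos": [0,0,-12.5],"turn": [0,0,0],"hand": 0.7},{"delta_pos": [-2,-4,-16],"turn": [0,0,0],"hand": 0.7},{"delta_pos": [-4,-8.5,-17],"turn": [0,0,0],"hand": 0.7},{"delta_pos": [-6,-13,-17],"turn": [0,0,0],"hand": 0.7},{"delta_pos": [-8,-17.5,-17],"turn": [0,0,0],"hand": 0.7},{"delta_pos": [-10,-22,-17],"turn": [0,0,0],"hand": 0.7}])

```text
time_s: 15.6
ee_pos: [557.0, 89.2, 196.0]
ee_rot: [-0.253, 3.129, 0.001]
wrist_force: [0.7, 1.3, -0.5]
gripper_width: 0.519
grasp_force: 51.4
```

Request:
servo_tool(series=[{"delta_pos": [0,-0.2,1],"turn": [0,0,0],"hand": 0.7},{"delta_pos": [0,-0.2,2],"turn": [0,0,0],"hand": 0.7},{"delta_pos": [0,-0.2,2.8],"turn": [0,0,0],"hand": 0.7},{"delta_pos": [0,-0.2,2.8],"turn": [0,0,0],"hand": 0.7},{"delta_pos": [0,-0.2,2.8],"turn": [0,0,0],"hand": 0.7},{"delta_pos": [0,-0.2,2.8],"turn": [0,0,0],"hand": 0.7},{"delta_pos": [0,-0.2,2.8],"turn": [0,0,0],"hand": 0.7},{"delta_pos": [0,-0.2,2.8],"turn": [0,0,0],"hand": 0.7}])

```text
time_s: 16.4
ee_pos: [556.4, 89.2, 167.4]
ee_rot: [-0.254, 3.13, 0.0]
wrist_force: [-0.5, -0.6, 0.0]
gripper_width: 0.522
grasp_force: 51.4
```

```bash
python3 d.py 560.3 84.5 170 0.16
python3 - <<'E'
from h import *
a=[]
e=ctrl.get_state()["ee_pos"]
for n,(x,y,w,h) in(("top",(222,145,62,62)),("side",(228,140,62,62))):
    im=optics.get_image(n)[:,:,::-1]; cv2.imwrite(f"pics/{n}4.png",im); a.append(cv2.resize(im[y:y+h,x:x+w],(w*6,h*6),interpolation=cv2.INTER_CUBIC)); 
cv2.imwrite("pics/m4.png",np.hstack(a)[:,:800])
for z in(0,32): print("exp cap",proj("side",e-[0,0,26.5-z]))
for z in(108,128): print("exp neck",proj("side",[560.3,84.5,z]))
for n in("top","side"):
    im=cv2.imread(f"pics/{n}4.png");h=cv2.cvtColor(im,cv2.COLOR_BGR2HSV);m=(((h[...,0]<8)|(h[...,0]>172))&(h[...,1]>130)&(h[...,2]>70))
    m[:,:228]=0;m[:,290:]=0;m[:130]=0;m[215:]=0
    v,u=np.nonzero(m);print(n,len(u),u.min(),u.max(),v.min(),v.max(),u.mean(),v.mean()) if len(u) else 0
E
```

```text
t 16.4 ee [556.419  89.214 167.419] F [-0.536 -0.628  0.027] w 0.5220148862411453 gf 51.374399699270725 q [ 0.159  0.371 -0.199  1.    -0.    -0.003]
delta cm [-0.307 -0.528 -0.258] turn [-0.     0.001  0.002]
exp cap (np.float64(258.66599669847363), np.float64(172.35489078520325))
exp cap (np.float64(258.6422401108995), np.float64(162.24187684597229))
exp neck (np.float64(260.747815173798), np.float64(182.73673430049482))
exp neck (np.float64(260.7563761834049), np.float64(176.6777972954241))
side 148 250 261 159 175 256.1554054054054 166.23648648648648
```

View pics/m4.png

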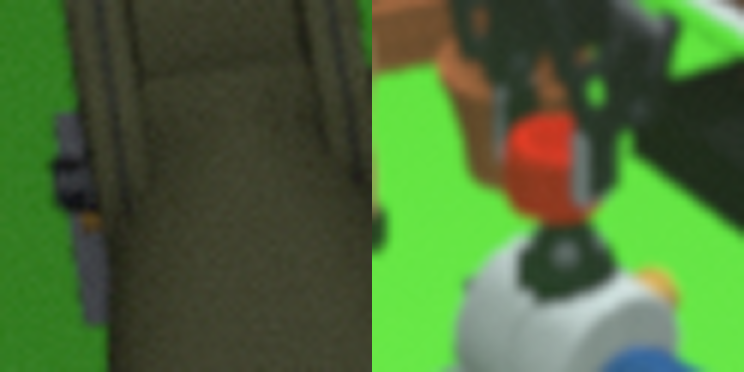

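The side view shows the held cap at u≈258.5, which matches the TCP, so it is centred in the pads. The neck is at u≈260.2. I adjust the neck target to (559.4, 85.4) and lower the cap onto the taper.

Request:
servo_tool(series=[{"delta_pos": [-0.24,-0.42,0],"turn": [0,0,0],"hand": 0.7},{"delta_pos": [-0.24,-0.42,0.4],"turn": [0,0,0],"hand": 0.7},{"delta_pos": [-0.24,-0.42,0.8],"turn": [0,0,0],"hand": 0.7},{"delta_pos": [-0.24,-0.42,1.2],"turn": [0,0,0],"hand": 0.7},{"delta_pos": [-0.24,-0.42,1.5],"turn": [0,0,0],"hand": 0.7},{"delta_pos": [-0.24,-0.42,1.7],"turn": [0,0,0],"hand": 0.7},{"delta_pos": [-0.24,-0.42,1.7],"turn": [0,0,0],"hand": 0.7},{"delta_pos": [-0.24,-0.42,1.7],"turn": [0,0,0],"hand": 0.7}])

```text
time_s: 17.3
ee_pos: [559.3, 85.1, 150.0]
ee_rot: [0.253, -3.131, -0.0]
wrist_force: [0.3, 0.0, 0.5]
gripper_width: 0.52
grasp_force: 51.4
```

```bash
python3 d.py 559.4 85.4 147.5 0.16
```

```text
t 17.3 ee [559.264  85.071 149.97 ] F [0.315 0.047 0.532] w 0.5204336937667071 gf 51.3973175548017 q [ 0.151  0.388 -0.221  0.962  0.    -0.01 ]
delta cm [-0.019  0.03   0.247] turn [ 0.    -0.     0.001]
```

Request:
servo_tool(series=[{"delta_pos": [0,0,0.1],"turn": [0,0,0],"hand": 0.7},{"delta_pos": [0,0,0.2],"turn": [0,0,0],"hand": 0.7},{"delta_pos": [0,0,0.3],"turn": [0,0,0],"hand": 0.7},{"delta_pos": [0,0,0.4],"turn": [0,0,0],"hand": 0.7},{"delta_pos": [0,0,0.5],"turn": [0,0,0],"hand": 0.7},{"delta_pos": [0,0,0.5],"turn": [0,0,0],"hand": 0.7},{"delta_pos": [0,0,0.5],"turn": [0,0,0],"hand": 0.7},{"delta_pos": [0,0,0.5],"turn": [0,0,0],"hand": 0.7}])

```text
time_s: 18.1
ee_pos: [560.7, 85.8, 146.4]
ee_rot: [-0.253, 3.128, 0.002]
wrist_force: [-0.5, 1.8, 6.3]
gripper_width: 0.52
grasp_force: 52.0
```

```bash
python3 d.py 559.4 85.4 147.5 0.16
```

```text
t 18.1 ee [560.685  85.817 146.431] F [-0.483  1.825  6.288] w 0.5203368075717467 gf 52.031954415142536 q [ 0.151  0.391 -0.227  0.95   0.001 -0.01 ]
delta cm [ 0.133 -0.02  -0.107] turn [0.001 0.004 0.002]
```

Request:
servo_tool(series=[{"delta_pos": [0,0,0.1],"turn": [0,0,0],"hand": 0.7},{"delta_pos": [0,0,0.2],"turn": [0,0,0],"hand": 0.7},{"delta_pos": [0,0,0.3],"turn": [0,0,0],"hand": 0.7},{"delta_pos": [0,0,0.4],"turn": [0,0,0],"hand": 0.7},{"delta_pos": [0,0,0.5],"turn": [0,0,0],"hand": 0.7},{"delta_pos": [0,0,0.6],"turn": [0,0,0],"hand": 0.7},{"delta_pos": [0,0,0.7],"turn": [0,0,0],"hand": 0.7},{"delta_pos": [0,0,0.7],"turn": [0,0,0],"hand": 0.7}])

```text
time_s: 18.9
ee_pos: [559.7, 85.5, 137.2]
ee_rot: [-0.253, 3.131, 0.001]
wrist_force: [3.8, 4.2, -3.7]
gripper_width: 0.517
grasp_force: 51.4
```

```bash
python3 d.py 560 85.4 134.5 0.16
```

```text
t 18.9 ee [559.68   85.506 137.242] F [ 3.845  4.245 -3.69 ] w 0.5167490011544175 gf 51.39929383993149 q [ 0.151  0.399 -0.24   0.932  0.001 -0.01 ]
delta cm [-0.03  -0.016  0.274] turn [0.001 0.    0.001]
```

Request:
servo_tool(series=[{"delta_pos": [0,0,0.1],"turn": [0,0,0],"hand": 0.7},{"delta_pos": [0,0,0.2],"turn": [0,0,0],"hand": 0.7},{"delta_pos": [0,0,0.3],"turn": [0,0,0],"hand": 0.7},{"delta_pos": [0,0,0.4],"turn": [0,0,0],"hand": 0.7},{"delta_pos": [0,0,0.5],"turn": [0,0,0],"hand": 0.7},{"delta_pos": [0,0,0.5],"turn": [0,0,0],"hand": 0.7},{"delta_pos": [0,0,0.5],"turn": [0,0,0],"hand": 0.7},{"delta_pos": [0,0,0.5],"turn": [0,0,0],"hand": 0.7}])

```text
time_s: 19.7
ee_pos: [559.6, 85.2, 134.5]
ee_rot: [-0.253, 3.13, 0.001]
wrist_force: [0.7, 2.9, 7.3]
gripper_width: 0.525
grasp_force: 52.5
```

```bash
python3 d.py 560 85.4 134.5 0.16
```

```text
t 19.7 ee [559.561  85.227 134.507] F [0.706 2.866 7.289] w 0.524903956065726 gf 52.50851637683809 q [ 0.151  0.4   -0.246  0.923  0.    -0.01 ]
delta cm [-0.046  0.01   0.001] turn [0.    0.002 0.001]
```

Request:
servo_tool(series=[{"delta_pos": [0,0,0.05],"turn": [0,0,0],"hand": 0.7},{"delta_pos": [0,0,0.1],"turn": [0,0,0],"hand": 0.7},{"delta_pos": [0,0,0.1],"turn": [0,0,0],"hand": 0.7},{"delta_pos": [0,0,0.1],"turn": [0,0,0],"hand": 0.7},{"delta_pos": [0,0,0.1],"turn": [0,0,0],"hand": 0.7},{"delta_pos": [0,0,0.1],"turn": [0,0,0],"hand": 0.7},{"delta_pos": [0,0,0.1],"turn": [0,0,0],"hand": 0.7},{"delta_pos": [0,0,0.1],"turn": [0,0,0],"hand": 0.7}])

```text
time_s: 20.5
ee_pos: [559.5, 85.2, 134.4]
ee_rot: [-0.253, 3.129, 0.001]
wrist_force: [-1.4, 3.1, 12.3]
gripper_width: 0.521
grasp_force: 53.1
```

Request:
servo_tool(series=[{"delta_pos": [0,0,0],"turn": [0,0,0],"hand": 0.7},{"delta_pos": [0,0,0],"turn": [0,0,0],"hand": 0.7},{"delta_pos": [0,0,0],"turn": [0,0,0],"hand": 0.7},{"delta_pos": [0,0,0],"turn": [0,0,0],"hand": 0.7},{"delta_pos": [0,0,0],"turn": [0,0,0],"hand": 0.7},{"delta_pos": [0,0,0],"turn": [0,0,0],"hand": 0.7},{"delta_pos": [0,0,0],"turn": [0,0,0],"hand": 0.7},{"delta_pos": [0,0,0],"turn": [0,0,0],"hand": 0.7}])

```text
time_s: 21.3
ee_pos: [559.5, 85.2, 134.4]
ee_rot: [-0.253, 3.129, 0.001]
wrist_force: [-1.9, 1.9, 12.9]
gripper_width: 0.519
grasp_force: 53.1
```

Run:
```python
from h import *
a=[]
for n,(x,y,w,h) in(("top",(222,140,90,62)),("side",(228,150,90,90))):
    im=optics.get_image(n)[:,:,::-1]
    if n=="side": cv2.imwrite("pics/m5.png",cv2.resize(im[y:y+h,x:x+w],(w*6,h*6),interpolation=cv2.INTER_CUBIC))
    s=ctrl.get_state();print(s["wrist_force"],s["ee_pos"])
```

```text
[-1.32420969  3.25442471 12.12383359] [559.54046063  85.20802815 134.4460421 ]
[-1.0904539   2.68664026 12.20251813] [559.53985457  85.21343215 134.44000919]
```

View pics/m5.png

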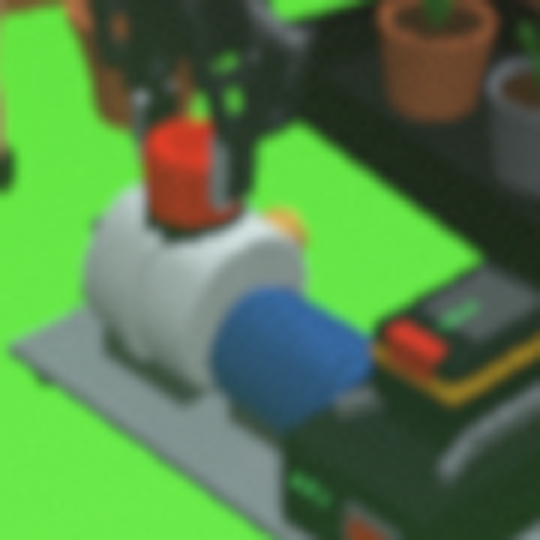

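The cap sits flush on the shoulder at crop (190,230). The push is steady at about 12 N, so I ease it slightly towards 10 N.

Request:
servo_tool(series=[{"delta_pos": [0,0,-0.04],"turn": [0,0,0],"hand": 0.7},{"delta_pos": [0,0,-0.04],"turn": [0,0,0],"hand": 0.7},{"delta_pos": [0,0,-0.04],"turn": [0,0,0],"hand": 0.7},{"delta_pos": [0,0,-0.04],"turn": [0,0,0],"hand": 0.7},{"delta_pos": [0,0,-0.04],"turn": [0,0,0],"hand": 0.7},{"delta_pos": [0,0,-0.04],"turn": [0,0,0],"hand": 0.7},{"delta_pos": [0,0,-0.04],"turn": [0,0,0],"hand": 0.7},{"delta_pos": [0,0,-0.04],"turn": [0,0,0],"hand": 0.7}])

```text
time_s: 22.2
ee_pos: [559.6, 85.2, 134.5]
ee_rot: [-0.253, 3.129, 0.001]
wrist_force: [-0.6, 3.7, 10.5]
gripper_width: 0.522
grasp_force: 52.7
```

```bash
python3 -c "
from workcell import ctrl
print(ctrl.close_job())"
```

```text
the job is handed in; nothing more can be done
None
```

The battery pack is home against the end stop, and the red cap is clicked on and seated flush, with the gripper still pressing it down at about 10.5 N; the job was handed in at 22 s.

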